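# Put the drained dishes away in the rack, graded by size

### The job

The four white dishes in the wire drainer are dry: move them one by one into the wooden rack, each standing on edge in a slot of its own between the dowels. Grade them by size, the largest in the slot beside the tall end board, then down to the smallest beside the low end board. Let no dish fall over, and leave the mug and the pepper mill standing where they are.

Things in the scene. Friction and masses are not known exactly. Their poses are not given: they have to be found in the camera images.
- dish_155: largest of four white round dishes with upright rim: diameter 155 mm, 16 mm thick overall, about 340 g. It stands on edge in the drainer; top edge 77.5 mm above its origin, which is its centre (mid-thickness). Its y axis is the disc's axis (level). Centre 94 mm above the worktop in the drainer, 93 mm when seated in the rack. Either face may point either way.
- dish_140: second largest of four white round dishes with upright rim: diameter 140 mm, 16 mm thick overall, about 280 g. It stands on edge in the drainer; top edge 70 mm above its origin, which is its centre (mid-thickness). Its y axis is the disc's axis (level). Centre 86 mm above the worktop in the drainer, 85 mm when seated in the rack. Either face may point either way.
- dish_125: third largest of four white round dishes with upright rim: diameter 125 mm, 16 mm thick overall, about 220 g. It stands on edge in the drainer; top edge 62.5 mm above its origin, which is its centre (mid-thickness). Its y axis is the disc's axis (level). Centre 77 mm above the worktop in the drainer, 77 mm when seated in the rack. Either face may point either way.
- dish_110: smallest of four white round dishes with upright rim: diameter 110 mm, 16 mm thick overall, about 170 g. It stands on edge in the drainer; top edge 55 mm above its origin, which is its centre (mid-thickness). Its y axis is the disc's axis (level). Centre 69 mm above the worktop in the drainer, 68 mm when seated in the rack. Either face may point either way.
- drainer: fixed wire drainer on a white tray, 228 (y) x 176 (x) mm, left or right of the mill, turned a little. Origin: centre of underside, z up. The dishes stand across it at y = +81, +27, -27, -81 mm (x = 0), in changing order, axis along y, each between wire hoops 90 mm high with 4 mm free on either side; 38 mm free between neighbours. Lift straight up.
- rack: fixed wooden rack, 235 (y) x 130 (x) mm. Origin: centre of underside, z up. Tall end board (105 mm) at +y, the robot's left; low one (40 mm) at -y. Slots at y = +81, +27, -27, -81 mm, x = 0, between dowels 92 mm high, 28 mm apart at foot, 34 at tip. A dish stands on edge, axis along y, on the beams' inner edges (x = +-30, z = 22 mm), which centre it.
- mug: speckled white mug, 81 mm wide (120 mm with handle), 94 mm high, standing behind, near the crock of utensils; origin at the centre of its underside. To be left alone.
- mill: wooden pepper mill, 58 mm wide, 170 mm high, standing in the gap between drainer and rack, at their far side; origin at the centre of its underside. To be left alone.

How it is judged:
At the end, for the whole second after the job is handed in: Each dish stands at rest and released in its own slot of the wooden rack, largest to smallest from the tall end board to the low one: centre within 13 mm of the slot's centre along the row and 12 mm across it, at its seated height within 8 mm, its axis within 0.25 rad of the rack's row (y of dish_155 in the frame of rack between 0.068 and 0.094 m and x of dish_155 in the frame of rack between -0.012 and 0.012 m and z of dish_155 in the frame of rack between 0.0855 and 0.1015 m and angle between the y axis of each of dish_155, dish_140, dish_125, dish_110 and the y axis of rack, either way round below 0.25 rad and linear speed of each of dish_155, dish_140, dish_125, dish_110 below 0.02 m/s and angular speed of each of dish_155, dish_140, dish_125, dish_110 below 0.2 rad/s and y of dish_140 in the frame of rack between 0.014 and 0.04 m and x of dish_140 in the frame of rack between -0.012 and 0.012 m and z of dish_140 in the frame of rack between 0.0772 and 0.0932 m and y of dish_125 in the frame of rack between -0.04 and -0.014 m and x of dish_125 in the frame of rack between -0.012 and 0.012 m and z of dish_125 in the frame of rack between 0.0688 and 0.0848 m and y of dish_110 in the frame of rack between -0.094 and -0.068 m and x of dish_110 in the frame of rack between -0.012 and 0.012 m and z of dish_110 in the frame of rack between 0.0601 and 0.0761 m); the robot touches nothing.
It fails at once if a dish falls over or is laid flat (its axis more than about 40 degrees from level) ((angle between dish_155's own y axis and vertical below 0.87 rad or angle between dish_155's own y axis and vertical above 2.27 rad) or (angle between dish_140's own y axis and vertical below 0.87 rad or angle between dish_140's own y axis and vertical above 2.27 rad) or (angle between dish_125's own y axis and vertical below 0.87 rad or angle between dish_125's own y axis and vertical above 2.27 rad) or (angle between dish_110's own y axis and vertical below 0.87 rad or angle between dish_110's own y axis and vertical above 2.27 rad)).
It fails at once if the mug or the pepper mill is pushed more than 20 mm or tipped (distance of any of mug, mill from where it was at the start of the episode above 0.02 m or angle between any of mug, mill's own z axis and vertical above 0.3 rad).
It also fails if it takes over 115 s, if anything falls off the work surface, if the arm or the gripper's body presses on something with over 40 N, if the wrist force passes 120 N, or if a joint passes its speed limit or range.

### The arm

A 6-joint arm with a two-finger parallel gripper is mounted at the origin on a cart in front of the work surface, level with it; the furniture and walls round the work are solid. World frame = base frame: x ahead of the robot, y to its left, z up, the work surface at z = 0. Lengths are in m, angles in rad, forces in N, time in s.
With the tool pointing down it reaches from about 0.25 to 0.775 m from the base axis. Payload 4 kg.
Tool frame: the origin (TCP) lies between the finger pads; the fingertips stand 14 mm ahead of it and the grasp point (between the pads) lies 5 mm behind it (nose_length is the distance from the TCP to the fingertips, in m); z points along the fingers, y is the line along which they close (so a half turn about z gives the same grasp; the last joint's range is limited). The gripper opens to 94 mm and grips with 3 to 60 N. Pads are 16 mm wide; open, the fingers measure 119 mm over their backs; the gripper's body (75 mm by 177 mm) begins 78 mm behind the grasp point.
Start: joints at [1.213, 0.087, 1.371, -0, 1.684, -0.103], TCP at [0.139, 0.532, 0.22] pointing down, gripper open.
Joint ranges: [-3.1, 3.1], [-0.76, 2.03], [0.27, 2.55], [-1.08, 4.22], [0.17, 2.65], [-2.57, 2.57]. Speed limits (rad/s): [2.79, 2.79, 3.14, 3.14, 3.14, 3.14].

### API

Orientations are given as [roll, pitch, yaw] about the fixed x, y, z axes, in that order (R = Rz(yaw) Ry(pitch) Rx(roll)).
In Python, from bench import * gives the robot as it stands.
- The arm moves only by the tool move_arm, never from a script. Its argument "steps" is one flat list of numbers, 7 for each row, row after row: the turn, a rotation vector about the world's x, y, z in rad, then the shift along the world's x, y, z in m, then the opening, from 0 (shut) to 1 (fully open). A call has 1 to 12 rows; each row is the pose to reach, as a shift and turn from the pose commanded when the call began; what a row does not reach only later rows make up. A row lasts 1/10 s, in which the tool goes at most 50 mm and 8.59 degrees, less where a joint would pass 70% of its speed; a pose out of reach is approached as far as the arm can. A call with a gripper value outside its range is refused whole. The fingers move at their own pace and stop on an object; the grip force is fixed at half the most. Time passes only in rows, so rows that repeat a pose let the fingers close. It gives the time, the measured TCP pose, the force, the opening and the grip force at its end, in the units of the state.
- get_obs(): the state, without advancing time (a new reading comes with each control period).
- snapshot(name): name is "side" or "top" or "wrist"; returns (picture, depth): 400x640x3 uint8, red, green, blue; 400x640 float32, m along the optical axis (not along the pixel's ray), 0 where there is no reading.
- camera_model(name): a dict with "fx", "fy", "cx", "cy" (pixels), "k1" (the pictures are not rectified: a ray, as slopes to the right and down, at radius r is drawn at 1 + k1 r^2 times it, then the intrinsics apply), "rvec" (rotation vector, rad) and "tvec" (3), from world to camera coordinates, as OpenCV has them. Camera axes: x right, y down, z forward; pixel columns grow to the right and rows downward; lengths in m; the calibration is good to about 2 mm. A picture is of the moment at which its call begins: read the wrist's pose just before it. camera_model takes no time and is no camera call; for the wrist camera it gives the pose at the moment of the call.
- close_job(): hands the job in; it is judged then, once.
Trained networks look in the newest picture that a camera, given by its name, has taken for a name from the list of things; names that differ only in an ending like _2 or _b are one class to them, and where a whole thing is asked for, a point or a joint stands for the part that bears it (a point fixed in the world has none). Each returns a list of dicts, best first, with "score" (0 to 1); they miss things now and then, are a little off and sometimes report something else, mostly with a low value. They report only what shows in the picture. A call takes as long as a camera call.
- silhouettes(camera, target): "pixels" (400x640 bool, what is visible of it) and "uv" ([column, row] in pixels, amid what is visible of it).
- spot_point(camera, target): "uv" ([column, row] in pixels: a listed point, or the origin of a listed thing).
The state is a dict: "time": time; "joint_positions": joint angles; "qvel": joint speeds; "joint_torque": joint torques, N m; "tool_pos": TCP position; "ee_rot": TCP orientation; "wrist_force": force on the tool from outside, world axes, zero at the start; "wrist_torque": the same for the moment, N m; "width": finger opening in m; "finger_force": force on a finger pad.
Only numpy, scipy, OpenCV 4.12 (cv2) and the standard library are available. Lean on these libraries where they do the work, as an engineer would, in place of code of your own. Each camera call takes 0.05 s, during which the arm holds its last target. There are 200 camera calls.

## Working session

There is one attempt and no reset: what is moved stays moved. The work goes in short steps, Python scripts to look and compute and a tool call to move; the robot and the scene stay as the last step left them, time stands still between calls to the robot, and variables do not carry over. Pictures are saved under pics/ and viewed, at most 14 in all, crops included, and the job is handed in when it is done.

Besides the shell and the picture viewer there is one more tool, called after ">>>" in YAML: its name, and indented under it one key for each argument. move_arm: Moves the arm, as the interface text tells. Its arguments: {"type":"object","properties":{"steps":{"type":"array"}},"required":["steps"]}

```bash
ls; mkdir -p pics; python3 - <<'E'
from bench import *
import cv2,numpy as np
o=get_obs();print(o['time'],o['tool_pos'],o['ee_rot'],o['width'])
for n in ('top','side'):
    p,d=snapshot(n);cv2.imwrite(f'pics/{n}0.png',p[:,:,::-1]);np.savez(f'{n}0.npz',p=p,d=d)
    print(n,camera_model(n))
    for t in ('dish_155','dish_140','dish_125','dish_110','drainer','rack','mug','mill'):
        print(t,[(np.round(r['uv']),round(r['score'],2)) for r in spot_point(n,t)][:5])
E
```

```text
pics
0.0 [0.13843383 0.53176759 0.21833243] [-3.13943520e+00 -2.42683202e-04  2.88684518e+00] 0.09412856826099127
top {'fx': 463.8723645212392, 'fy': 463.8723645212392, 'cx': 317.0707244848922, 'cy': 194.00593053222556, 'k1': -0.052411196077544686, 'rvec': array([ 2.41299022, -1.56224392,  0.23986702]), 'tvec': array([-0.18420763,  0.49479721,  1.13426865])}
dish_155 [(array([247., 203.]), 0.94), (array([259., 208.]), 0.89), (array([222., 193.]), 0.67)]
dish_140 [(array([247., 203.]), 0.94), (array([259., 208.]), 0.89), (array([222., 193.]), 0.67)]
dish_125 [(array([247., 203.]), 0.94), (array([259., 208.]), 0.89), (array([222., 193.]), 0.67)]
dish_110 [(array([247., 203.]), 0.94), (array([259., 208.]), 0.89), (array([222., 193.]), 0.67)]
drainer [(array([239., 204.]), 0.66)]
rack [(array([368., 258.]), 0.6)]
mug [(array([319., 152.]), 0.77), (array([248., 202.]), 0.29)]
mill [(array([322., 194.]), 0.77)]
side {'fx': 362.0796452121931, 'fy': 362.0796452121931, 'cx': 321.58648866454007, 'cy': 204.84632160122854, 'k1': -0.057696614889049265, 'rvec': array([ 0.13586657, -3.01956277,  0.7322407 ]), 'tvec': array([0.54542481, 0.05446476, 0.90612733])}
dish_155 [(array([370., 257.]), 0.95), (array([367., 282.]), 0.8), (array([363., 307.]), 0.72), (array([363., 334.]), 0.71)]
dish_140 [(array([370., 257.]), 0.95), (array([367., 282.]), 0.8), (array([363., 307.]), 0.72), (array([363., 334.]), 0.71)]
dish_125 [(array([370., 257.]), 0.95), (array([367., 282.]), 0.8), (array([363., 307.]), 0.72), (array([363., 334.]), 0.71)]
dish_110 [(array([370., 257.]), 0.95), (array([367., 282.]), 0.8), (array([363., 307.]), 0.72), (array([363., 334.]), 0.71)]
drainer [(array([364., 305.]), 0.93), (array([366., 305.]), 0.49)]
rack [(array([365., 163.]), 0.95)]
mug [(array([270., 238.]), 0.96), (array([366., 306.]), 0.32)]
mill [(array([318., 221.]), 0.56)]
```

View pics/top0.png

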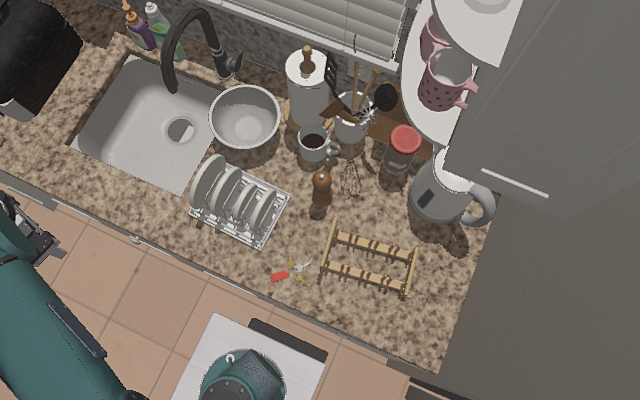

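View pics/side0.png

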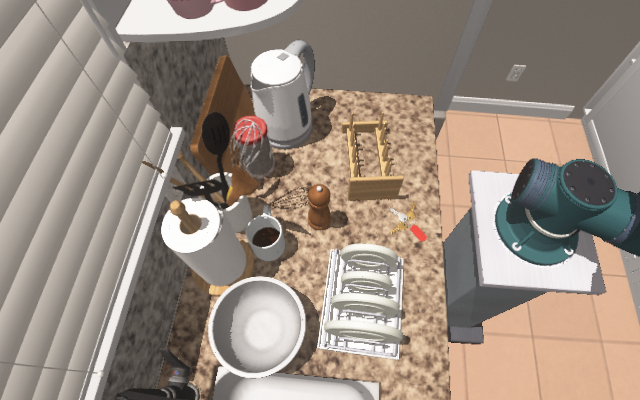

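```bash
cat > h.py <<'E'
from bench import *
import cv2,numpy as np
from scipy.spatial.transform import Rotation as R
def cloud(n,d,cm=None):
    c=cm or camera_model(n);K=np.array([[c['fx'],0,c['cx']],[0,c['fy'],c['cy']],[0,0,1]])
    v,u=np.mgrid[:400,:640];uv=np.stack([u,v],-1).reshape(-1,1,2).astype(float)
    s=cv2.undistortPoints(uv,K,np.array([c['k1'],0,0,0.])).reshape(400,640,2)
    P=np.dstack([s[...,0]*d,s[...,1]*d,d]);M=cv2.Rodrigues(c['rvec'])[0]
    return (P-c['tvec'])@M   # R^T (P-t)
E
python3 - <<'E'
from h import *
C={}
for n in ('top','side'):
    z=np.load(n+'0.npz');W=cloud(n,z['d']);C[n]=W;ok=z['d']>0
    for t in ('drainer','rack','mill','mug','dish_155'):
        for r in silhouettes(n,t)[:5]:
            if r['score']<.4: continue
            m=r['pixels']&ok;p=W[m];lo=p[p[:,2]>.004]
            rect=cv2.minAreaRect(lo[:,:2].astype(np.float32)) if len(lo) else None
            print(n,t,round(r['score'],2),m.sum(),np.round(r['uv']),'ctr',np.round(np.median(p,0),3),'z99',np.round(np.percentile(p[:,2],99.),3),'rect',np.round(rect[0],3),np.round(rect[1],3),round(rect[2],1))
            if t in('rack','drainer'): np.save(f'{n}_{t}.npy',p)
            if t=='dish_155':
                # plane fit
                q=p[p[:,2]>.05];c=np.median(q,0);print('   xy extents',np.round(np.percentile(q,[1,99],axis=0),3).tolist())
# table height
for n in C:
    p=C[n].reshape(-1,3);s=(p[:,0]>.3)&(p[:,0]<.6)&(abs(p[:,1])<.3)&(abs(p[:,2])<.02);print(n,'table z',np.median(p[s,2]))
E
```

```text
top drainer 0.65 2831 [248. 217.] ctr [0.397 0.189 0.007] z99 0.115 rect [0.434 0.225] [0.229 0.176] 87.5
top rack 0.98 2183 [371. 246.] ctr [ 0.429 -0.151  0.023] z99 0.107 rect [ 0.437 -0.153] [0.136 0.238] 7.5
top rack 0.55 2460 [249. 218.] ctr [0.396 0.189 0.007] z99 0.09 rect [0.433 0.225] [0.228 0.176] 86.8
top mill 0.6 641 [322. 187.] ctr [0.536 0.024 0.12 ] z99 0.168 rect [0.546 0.025] [0.049 0.055] 22.0
top mug 0.93 1089 [313. 144.] ctr [0.67  0.105 0.046] z99 0.094 rect [0.659 0.096] [0.108 0.079] 66.0
top mug 0.73 662 [264. 210.] ctr [0.427 0.143 0.086] z99 0.141 rect [0.437 0.154] [0.138 0.057] 5.0
top dish_155 0.97 1195 [206. 180.] ctr [0.434 0.306 0.099] z99 0.17 rect [0.435 0.286] [0.057 0.151] 86.4
   xy extents [[0.363, 0.29, 0.053], [0.508, 0.314, 0.171]]
top dish_155 0.83 924 [224. 191.] ctr [0.433 0.252 0.09 ] z99 0.155 rect [0.437 0.268] [0.142 0.07 ] 2.7
   xy extents [[0.368, 0.236, 0.051], [0.496, 0.26, 0.156]]
top dish_155 0.72 554 [259. 210.] ctr [0.425 0.143 0.089] z99 0.141 rect [0.427 0.14 ] [0.024 0.116] 83.0
   xy extents [[0.37, 0.129, 0.052], [0.484, 
[... 638 characters left out ...]
r [0.431 0.151 0.1  ] z99 0.14 rect [0.432 0.15 ] [0.03  0.123] 83.7
   xy extents [[0.373, 0.138, 0.052], [0.49, 0.162, 0.14]]
side dish_155 0.84 1210 [366. 331.] ctr [0.439 0.311 0.141] z99 0.172 rect [0.44 0.31] [0.022 0.145] 88.3
   xy extents [[0.371, 0.3, 0.053], [0.509, 0.318, 0.172]]
side dish_155 0.76 1227 [368. 304.] ctr [0.439 0.259 0.124] z99 0.156 rect [0.436 0.254] [0.13  0.056] 16.7
   xy extents [[0.372, 0.245, 0.056], [0.502, 0.268, 0.156]]
side dish_155 0.66 812 [366. 281.] ctr [0.434 0.205 0.099] z99 0.124 rect [0.434 0.2  ] [0.096 0.058] 24.8
   xy extents [[0.383, 0.192, 0.055], [0.485, 0.216, 0.124]]
top table z -4.6249492236815324e-05
side table z 0.0002355346525258133
```

>>> move_arm:
  steps: [0,0,0.1,0.1,-0.12,0.04,0.45,0,0,0.208,0.292,-0.386,0.05,0.45,0,0,0.208,0.292,-0.386,0.05,0.45,0,0,0.208,0.292,-0.386,0.05,0.45,0,0,0.208,0.292,-0.386,0.05,0.45,0,0,0.208,0.292,-0.386,0.05,0.45,0,0,0.208,0.292,-0.386,0.05,0.45,0,0,0.208,0.292,-0.386,0.05,0.45,0,0,0.208,0.292,-0.386,0.05,0.45,0,0,0.208,0.292,-0.386,0.05,0.45,0,0,0.208,0.292,-0.386,0.05,0.45,0,0,0.208,0.292,-0.386,0.05,0.45]

```text
time: 2.6
tool_pos: [0.4307, 0.1459, 0.2694]
ee_rot: [3.141, -0.001, 3.093]
wrist_force: [1.0, 0.9, 0.5]
width: 0.0423
finger_force: 0.0
```

```bash
cat >> h.py <<'E'
def wrist(name):
    o=get_obs();c=camera_model('wrist');p,d=snapshot('wrist');cv2.imwrite(f'pics/{name}.png',p[:,:,::-1])
    W=cloud('wrist',d,c);W[d<=0]=np.nan;return o,p,d,W
def slotfit(W,cx,cy,yaw,z0,z1,name=''):
    """points above z0 in local frame of place: report y extents"""
    l=(W.reshape(-1,3)-[cx,cy,0]);c,s=np.cos(yaw),np.sin(yaw)
    x=c*l[:,0]+s*l[:,1];y=-s*l[:,0]+c*l[:,1];return x,y,l[:,2]
E
python3 - <<'E'
from h import *
o,p,d,W=wrist('w1');print(o['tool_pos'])
x,y,z=slotfit(W,.434,.226,-.047,0,0)
for k,(yc,top) in {'125':(-.081,.1395),'110':(-.027,.124),'140':(.027,.156),'155':(.081,.1715)}.items():
    m=(abs(y-yc)<.02)&(z>top-.03)&(z<top+.01)&(abs(x)<.09)
    t=m&(z>top-.004)
    if t.sum()>5: print(k,m.sum(),'y',np.round(np.percentile(y[t],[2,50,98]),4),'x',np.round(np.percentile(x[t],[2,50,98]),4),'zmax',np.round(np.percentile(z[m],99),4))
E
```

```text
[0.43074906 0.14590688 0.26941029]
125 1875 y [-0.0887 -0.0819 -0.075 ] x [-0.0215 -0.0016  0.0207] zmax 0.1406
110 1561 y [-0.0349 -0.0285 -0.0211] x [-0.0199 -0.0015  0.0183] zmax 0.1247
140 2213 y [0.0188 0.025  0.0326] x [-0.0215 -0.0016  0.0206] zmax 0.1564
155 2833 y [0.0726 0.0784 0.0859] x [-0.0233 -0.0024  0.0205] zmax 0.172
```

View pics/w1.png

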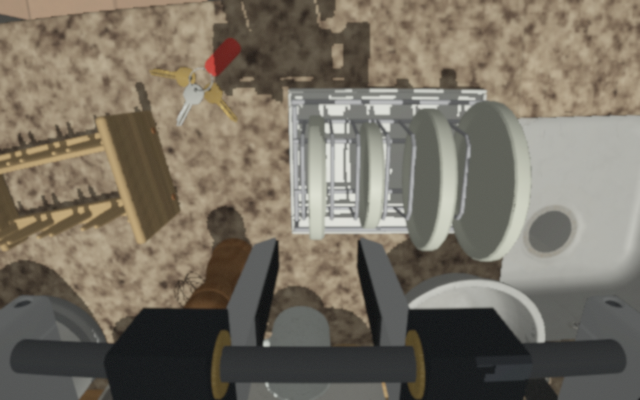

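>>> move_arm:
  steps: [0,0,0,-0.002,-0.0015,-0.03,0.45,0,0,0,-0.002,-0.0015,-0.07,0.45,0,0,0,-0.002,-0.0015,-0.1,0.45,0,0,0,-0.002,-0.0015,-0.125,0.45,0,0,0,-0.002,-0.0015,-0.142,0.45,0,0,0,-0.002,-0.0015,-0.142,0.45,0,0,0,-0.002,-0.0015,-0.142,0.1,0,0,0,-0.002,-0.0015,-0.142,0.1,0,0,0,-0.002,-0.0015,-0.142,0.1,0,0,0,-0.002,-0.0015,-0.142,0.1,0,0,0,-0.002,-0.0015,-0.142,0.1,0,0,0,-0.002,-0.0015,-0.142,0.1]

```text
time: 3.85
tool_pos: [0.4293, 0.145, 0.1287]
ee_rot: [3.141, 0.002, 3.095]
wrist_force: [0.0, 1.2, 4.0]
width: 0.0161
finger_force: 30.0
```

>>> move_arm:
  steps: [0,0,0,0,0,0.015,0.1,0,0,0,0,0,0.04,0.1,0,0,0,0,0,0.075,0.1,0,0,0,0,0,0.11,0.1,0,0,0,0,-0.01,0.135,0.1,0,0,0.01,0,-0.03,0.145,0.1,0,0,0.03,0,-0.06,0.145,0.1,0,0,0.05,0,-0.095,0.145,0.1,0,0,0.07,0,-0.13,0.145,0.1,0,0,0.09,0,-0.165,0.145,0.1,0,0,0.11,0,-0.19,0.145,0.1,0,0,0.12,0,-0.2,0.145,0.1]

```text
time: 5.05
tool_pos: [0.428, -0.0575, 0.2713]
ee_rot: [-3.141, -0.003, -3.071]
wrist_force: [-0.3, 0.3, -3.0]
width: 0.0159
finger_force: 30.0
```

```bash
python3 - <<'E'
from h import *
o,p,d,W=wrist('w2');print(o['tool_pos'],o['ee_rot'],o['width'])
rs=silhouettes('wrist','rack')
for r in rs[:2]:
    q=W[r['pixels']];q=q[np.isfinite(q[:,0])];q=q[(q[:,2]>.01)&(q[:,2]<.11)]
    rect=cv2.minAreaRect(q[:,:2].astype(np.float32));print(round(r['score'],2),len(q),rect)
E
```

```text
[ 0.42797518 -0.05751775  0.27129988] [-3.14145253e+00 -2.52820123e-03 -3.07123009e+00] 0.015862202991297186
0.7 10189 ((0.4344260096549988, -0.15577027201652527), (0.1299946904182434, 0.23501043021678925), 7.895157337188721)
0.54 4649 ((0.43796679377555847, 0.2735527455806732), (0.08642863482236862, 0.15852710604667664), 76.01081085205078)
```

View pics/w2.png

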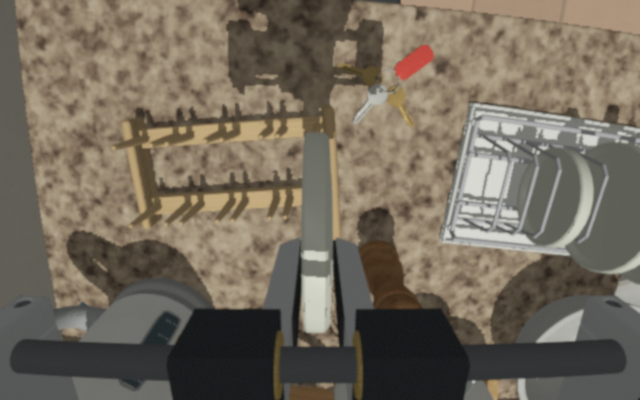

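>>> move_arm:
  steps: [0,0,0.01,0.001,-0.015,0,0.1,0,0,0.03,0.004,-0.045,0,0.1,0,0,0.05,0.007,-0.08,0,0.1,0,0,0.06,0.01,-0.11,0,0.1,0,0,0.066,0.0107,-0.124,0,0.1,0,0,0.066,0.0107,-0.124,-0.01,0.1,0,0,0.066,0.0107,-0.124,-0.035,0.1,0,0,0.066,0.0107,-0.124,-0.055,0.1,0,0,0.066,0.0107,-0.124,-0.055,0.1,0,0,0.066,0.0107,-0.124,-0.055,0.1]

```text
time: 6.15
tool_pos: [0.4391, -0.1779, 0.217]
ee_rot: [3.14, -0.001, -3.001]
wrist_force: [-0.3, -0.3, -2.1]
width: 0.0157
finger_force: 30.0
```

```bash
python3 - <<'E'
from h import *
o=get_obs();print(o['tool_pos'],o['ee_rot'])
for n in ('side','wrist'):
    c=camera_model(n);p,d=snapshot(n);W=cloud(n,d,c);W[d<=0]=np.nan
    cv2.imwrite(f'pics/h_{n}.png',p[:,:,::-1])
    for r in silhouettes(n,'rack')[:1]:
        q=W[r['pixels']];q=q[np.isfinite(q[:,0])];q=q[(q[:,2]>.01)&(q[:,2]<.11)]
        rect=cv2.minAreaRect(q[:,:2].astype(np.float32));print(n,round(r['score'],2),rect)
        x,y,z=slotfit(q,.435,-.155,.136,0,0)
        m=(z>.06)&(z<.09)&(abs(y)<.105);h=np.histogram(y[m],bins=np.arange(-.11,.111,.004))
        print([(round(float(b),3),int(a)) for a,b in zip(*h) if a>3])
    for r in silhouettes(n,'dish_125')[:5]:
        q=W[r['pixels']];q=q[np.isfinite(q[:,0])];
        if len(q): print(n,'dish',round(r['score'],2),np.round(r['uv']),np.round(np.median(q,0),4),np.round(np.percentile(q,[1,99],axis=0),3).tolist())
p=cv2.imread('pics/h_side.png')[70:240,260:460];cv2.imwrite('pics/h_side_c.png',cv2.resize(p,None,fx=3.5,fy=3.5))
E
```

```text
[ 0.43912477 -0.17794834  0.21699319] [ 3.14020850e+00 -1.06840040e-03 -3.00109742e+00]
side 0.6 ((0.43487629294395447, -0.15382766723632812), (0.12958186864852905, 0.23516668379306793), 7.498951435089111)
[(-0.046, 18), (-0.042, 12), (-0.01, 24), (-0.006, 10), (0.006, 20), (0.01, 22), (0.046, 28), (0.058, 4), (0.062, 35)]
side dish 0.81 [365. 304.] [0.4374 0.2585 0.124 ] [[0.373, 0.239, 0.004], [0.504, 0.269, 0.156]]
side dish 0.58 [372. 119.] [ 0.4441 -0.171   0.1706] [[0.382, -0.185, 0.107], [0.499, -0.162, 0.221]]
wrist 0.86 ((0.4551612138748169, -0.13216419517993927), (0.17729416489601135, 0.27604472637176514), 7.867990493774414)
[(-0.106, 14), (-0.102, 118), (-0.098, 83), (-0.066, 78), (-0.062, 104), (-0.054, 7), (-0.05, 83), (-0.046, 84), (-0.014, 56), (-0.01, 84), (-0.006, 9), (0.002, 100), (0.006, 81), (0.038, 27), (0.042, 155), (0.046, 27), (0.054, 30), (0.058, 173), (0.062, 23), (0.094, 211), (0.098, 70), (0.102, 47)]
wrist dish 0.84 [314. 232.] [ 0.4198 -0.1827  0.223 ] [[0.38, -0.194, 0.174], [0.482, -0.17, 0.231]]
wrist dish 0.58 [636. 229.] [0.4513 0.1906 0.0231] [[0.431, 0.128, 0.005], [0.476, 0.203, 0.088]]
```

View pics/h_side_c.png

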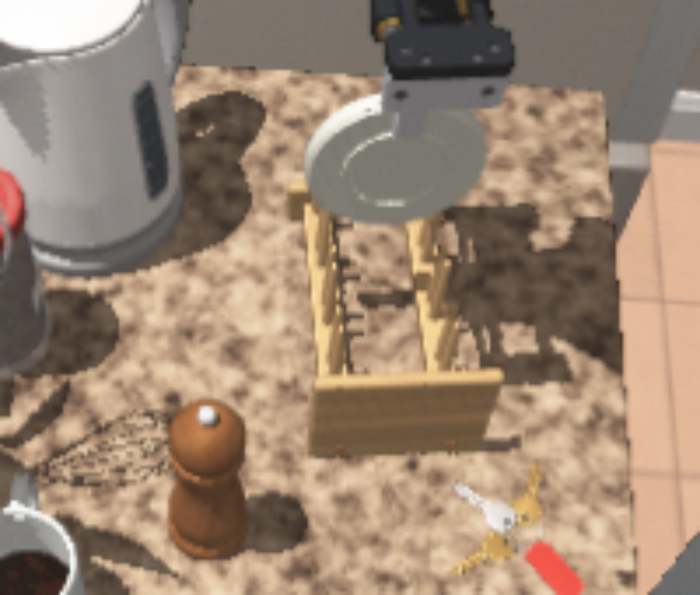

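>>> move_arm:
  steps: [0,0,0,0.0005,-0.004,-0.01,0.1,0,0,0,0.0005,-0.004,-0.025,0.1,0,0,0,0.0005,-0.004,-0.04,0.1,0,0,0,0.0005,-0.004,-0.055,0.1,0,0,0,0.0005,-0.004,-0.068,0.1,0,0,0,0.0005,-0.004,-0.078,0.1,0,0,0,0.0005,-0.004,-0.084,0.1,0,0,0,0.0005,-0.004,-0.088,0.1,0,0,0,0.0005,-0.004,-0.088,0.1,0,0,0,0.0005,-0.004,-0.088,0.1]

```text
time: 7.45
tool_pos: [0.4402, -0.1835, 0.1301]
ee_rot: [-3.141, 0.001, -3.002]
wrist_force: [-0.3, 1.0, -2.0]
width: 0.0156
finger_force: 30.0
```

>>> move_arm:
  steps: [0,0,0,0,0,-0.001,0.1,0,0,0,0,0,-0.002,0.1,0,0,0,0,0,-0.003,0.1,0,0,0,0,0,-0.003,0.1]

```text
time: 7.85
tool_pos: [0.4406, -0.1836, 0.129]
ee_rot: [-3.14, 0.002, -3.002]
wrist_force: [-2.4, 0.5, 6.9]
width: 0.0159
finger_force: 30.0
```

>>> move_arm:
  steps: [0,0,0,0,0,0.001,0.45,0,0,0,0,0,0.001,0.45,0,0,0,0,0,0.001,0.45,0,0,0,0,0,0.001,0.45,0,0,0,0,0,0.02,0.45,0,0,0,0,0,0.05,0.45,0,0,0,0,0,0.09,0.45,0,0,0,0,0,0.13,0.45,0,0,0,0,0.01,0.14,0.45,0,0,-0.03,0,0.05,0.14,0.45,0,0,-0.06,0,0.1,0.14,0.45,0,0,-0.06,0,0.1,0.14,0.45]

```text
time: 9.05
tool_pos: [0.4394, -0.0782, 0.2657]
ee_rot: [3.139, -0.0, -3.055]
wrist_force: [-0.4, 0.8, -0.2]
width: 0.042
finger_force: 0.0
```

```bash
cat >> h.py <<'E'
def dishes(tag,cx=.434,cy=-.1565,yaw=.136):
    for n in ('side','top'):
        c=camera_model(n);p,d=snapshot(n);cv2.imwrite(f'pics/{tag}_{n}.png',p[:,:,::-1]);W=cloud(n,d,c);W[d<=0]=np.nan
        for r in silhouettes(n,'dish_125'):
            if r['score']<.3: continue
            q=W[r['pixels']];q=q[np.isfinite(q[:,0])]
            if len(q)<20 : continue
            x,y,z=slotfit(q,cx,cy,yaw,0,0);zt=np.percentile(z,99);t=z>zt-.006
            g=np.median(y[z<zt-.05])
            print(n,round(r['score'],2),'local y: top',np.round(np.percentile(y[t],[5,50,95]),4),'low',round(float(g),4),'x',np.round(np.percentile(x,[1,99]),3),'ztop',round(zt,4), 'wy',round(float(np.median(q[:,1])),3))
E
python3 - <<'E'
from h import *
dishes('a');print(get_obs()['tool_pos'],get_obs()['ee_rot'])
p=cv2.imread('pics/a_side.png')[70:240,260:460];cv2.imwrite('pics/a_c.png',cv2.resize(p,None,fx=3.5,fy=3.5))
E
```

```text
side 0.96 local y: top [0.3444 0.3531 0.3606] low 0.3583 x [-0.003  0.099] ztop 0.1241 wy 0.205
side 0.84 local y: top [0.3974 0.406  0.4139] low 0.412 x [-0.008  0.123] ztop 0.1554 wy 0.258
side 0.8 local y: top [-0.0306 -0.0217 -0.0186] low -0.0211 x [-0.056  0.059] ztop 0.1347 wy -0.177
side 0.64 local y: top [0.4511 0.4584 0.4665] low 0.464 x [-0.006  0.139] ztop 0.1715 wy 0.311
top 0.93 local y: top [-0.0326 -0.0263 -0.0193] low -0.0196 x [-0.061  0.04 ] ztop 0.1409 wy -0.182
top 0.81 local y: top [0.3429 0.3508 0.3576] low 0.3504 x [-0.005  0.097] ztop 0.1247 wy 0.197
top 0.79 local y: top [0.397  0.4035 0.4107] low 0.4034 x [-0.01   0.116] ztop 0.1564 wy 0.252
top 0.56 local y: top [0.4483 0.4564 0.4644] low 0.4583 x [-0.007  0.134] ztop 0.1715 wy 0.306
[ 0.43959668 -0.08357069  0.26555914] [ 3.14139853e+00 -1.49552690e-03 -3.06253144e+00]
```

View pics/a_c.png

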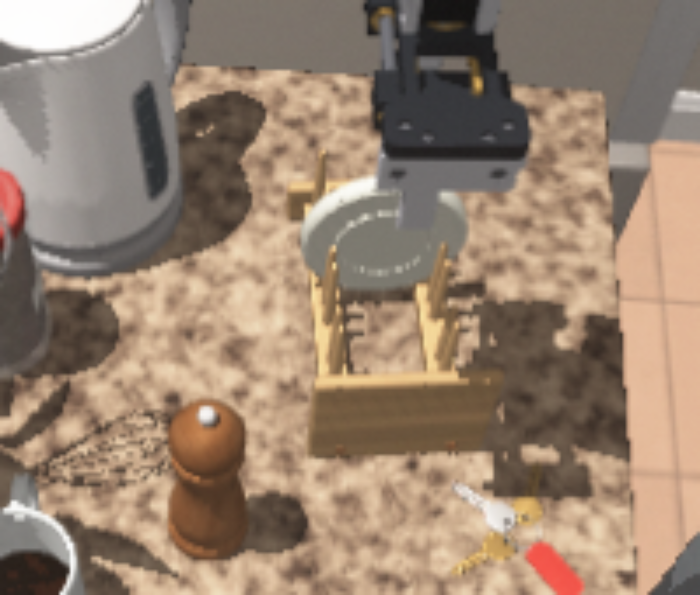

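>>> move_arm:
  steps: [0,0,-0.02,-0.001,0.02,0,0.45,0,0,-0.04,-0.003,0.06,0,0.45,0,0,-0.06,-0.005,0.105,0,0.45,0,0,-0.08,-0.006,0.15,0,0.45,0,0,-0.1,-0.007,0.195,0,0.45,0,0,-0.12,-0.008,0.24,0,0.45,0,0,-0.128,-0.0085,0.27,0,0.45,0,0,-0.128,-0.0085,0.2815,0,0.45,0,0,-0.128,-0.0085,0.2815,-0.02,0.45,0,0,-0.128,-0.0085,0.2815,-0.05,0.45,0,0,-0.128,-0.0085,0.2815,-0.05,0.45,0,0,-0.128,-0.0085,0.2815,-0.05,0.45]

```text
time: 10.45
tool_pos: [0.4316, 0.1969, 0.2162]
ee_rot: [-3.141, -0.002, 3.091]
wrist_force: [-0.4, -0.5, -0.3]
width: 0.0423
finger_force: 0.0
```

>>> move_arm:
  steps: [0,0,0,0,0.001,-0.03,0.45,0,0,0,0,0.001,-0.06,0.45,0,0,0,0,0.001,-0.085,0.45,0,0,0,0,0.001,-0.103,0.45,0,0,0,0,0.001,-0.103,0.45,0,0,0,0,0.001,-0.103,0.1,0,0,0,0,0.001,-0.103,0.1,0,0,0,0,0.001,-0.103,0.1,0,0,0,0,0.001,-0.103,0.1,0,0,0,0,0.001,-0.103,0.1,0,0,0,0,0.001,-0.103,0.1]

```text
time: 11.55
tool_pos: [0.4322, 0.1995, 0.1148]
ee_rot: [3.141, 0.002, 3.093]
wrist_force: [-0.0, 0.0, 5.0]
width: 0.016
finger_force: 30.0
```

>>> move_arm:
  steps: [0,0,0,0,0,0.015,0.1,0,0,0,0,0,0.045,0.1,0,0,0,0,0,0.08,0.1,0,0,0,0,0,0.12,0.1,0,0,0,0,-0.01,0.15,0.1,0,0,0.02,0,-0.035,0.16,0.1,0,0,0.04,0,-0.07,0.16,0.1,0,0,0.06,0,-0.11,0.16,0.1,0,0,0.08,0,-0.15,0.16,0.1,0,0,0.1,0,-0.19,0.16,0.1,0,0,0.12,0,-0.23,0.16,0.1,0,0,0.14,0,-0.27,0.16,0.1]

```text
time: 12.75
tool_pos: [0.4306, -0.072, 0.2725]
ee_rot: [3.141, -0.002, -3.049]
wrist_force: [0.4, -0.1, -1.8]
width: 0.0162
finger_force: 30.0
```

>>> move_arm:
  steps: [0,0,0.01,0.002,-0.04,0,0.1,0,0,0.02,0.005,-0.08,0,0.1,0,0,0.03,0.008,-0.12,0,0.1,0,0,0.04,0.01,-0.15,0,0.1,0,0,0.045,0.0128,-0.166,0,0.1,0,0,0.045,0.0128,-0.166,0,0.1,0,0,0.045,0.0128,-0.166,-0.02,0.1,0,0,0.045,0.0128,-0.166,-0.05,0.1,0,0,0.045,0.0128,-0.166,-0.07,0.1,0,0,0.045,0.0128,-0.166,-0.07,0.1,0,0,0.045,0.0128,-0.166,-0.07,0.1]

```text
time: 13.85
tool_pos: [0.4443, -0.2354, 0.2039]
ee_rot: [3.141, -0.0, -3.004]
wrist_force: [-0.2, 0.4, -0.9]
width: 0.0159
finger_force: 30.0
```

>>> move_arm:
  steps: [0,0,0,0,-0.001,-0.015,0.1,0,0,0,0,-0.001,-0.03,0.1,0,0,0,0,-0.001,-0.045,0.1,0,0,0,0,-0.001,-0.06,0.1,0,0,0,0,-0.001,-0.072,0.1,0,0,0,0,-0.001,-0.08,0.1,0,0,0,0,-0.001,-0.085,0.1,0,0,0,0,-0.001,-0.088,0.1,0,0,0,0,-0.001,-0.09,0.1,0,0,0,0,-0.001,-0.09,0.1,0,0,0,0,-0.001,-0.09,0.1]

```text
time: 14.95
tool_pos: [0.445, -0.2381, 0.1143]
ee_rot: [-3.14, 0.002, -3.005]
wrist_force: [0.9, 0.4, -1.5]
width: 0.0157
finger_force: 30.0
```

>>> move_arm:
  steps: [0,0,0,0,0,-0.001,0.1,0,0,0,0,0,-0.002,0.1,0,0,0,0,0,-0.002,0.1]

```text
time: 15.25
tool_pos: [0.4452, -0.2382, 0.1138]
ee_rot: [-3.14, 0.003, -3.005]
wrist_force: [1.3, 2.0, 6.4]
width: 0.0161
finger_force: 30.0
```

>>> move_arm:
  steps: [0,0,0,0,0,0.001,0.45,0,0,0,0,0,0.001,0.45,0,0,0,0,0,0.001,0.45,0,0,0,0,0,0.001,0.45,0,0,0,0,0,0.025,0.45,0,0,0,0,0,0.06,0.45,0,0,0,0,0,0.1,0.45,0,0,0,0,0,0.14,0.45,0,0,0,0,0.01,0.16,0.45,0,0,-0.02,0,0.05,0.16,0.45,0,0,-0.04,0,0.095,0.16,0.45,0,0,-0.06,0,0.14,0.16,0.45]

```text
time: 16.45
tool_pos: [0.4439, -0.0967, 0.2714]
ee_rot: [3.141, -0.0, -3.068]
wrist_force: [0.3, 0.4, -0.6]
width: 0.0422
finger_force: 0.0
```

>>> move_arm:
  steps: [0,0,-0.02,-0.001,0.045,0,0.45,0,0,-0.04,-0.003,0.09,0,0.45,0,0,-0.06,-0.005,0.135,0,0.45,0,0,-0.08,-0.006,0.18,0,0.45,0,0,-0.1,-0.008,0.225,0,0.45,0,0,-0.12,-0.01,0.27,0,0.45,0,0,-0.127,-0.011,0.31,0,0.45,0,0,-0.127,-0.0115,0.34,0,0.45,0,0,-0.127,-0.0115,0.3495,0,0.45,0,0,-0.127,-0.0115,0.3495,-0.02,0.45,0,0,-0.127,-0.0115,0.3495,-0.03,0.45,0,0,-0.127,-0.0115,0.3495,-0.03,0.45]

```text
time: 17.65
tool_pos: [0.4318, 0.2506, 0.2393]
ee_rot: [-3.139, -0.004, 3.09]
wrist_force: [-0.3, -0.4, -1.1]
width: 0.0422
finger_force: 0.0
```

```bash
python3 - <<'E'
from h import *
dishes('b');o=get_obs();print(o['tool_pos'],o['ee_rot'])
E
```

```text
side 0.96 local y: top [0.3947 0.403  0.4119] low 0.4046 x [0.005 0.125] ztop 0.1526 wy 0.257
side 0.93 local y: top [0.4539 0.4625 0.467 ] low 0.4645 x [-0.001  0.138] ztop 0.1708 wy 0.312
side 0.57 local y: top [-0.088  -0.0807 -0.0744] low -0.0758 x [-0.017  0.055] ztop 0.1229 wy -0.229
side 0.48 local y: top [-0.0288 -0.0252 -0.02  ] low -0.0221 x [0.03  0.062] ztop 0.1306 wy -0.171
top 0.87 local y: top [-0.0329 -0.0269 -0.0202] low -0.0195 x [-0.061  0.055] ztop 0.1402 wy -0.181
top 0.62 local y: top [0.3968 0.4049 0.4116] low 0.4058 x [-0.01   0.112] ztop 0.1575 wy 0.252
top 0.6 local y: top [-0.088  -0.0817 -0.075 ] low -0.075 x [-0.054  0.046] ztop 0.1242 wy -0.235
top 0.51 local y: top [0.457  0.4581 0.4584] low 0.4592 x [0.032 0.086] ztop 0.1034 wy 0.307
[0.43311163 0.25128702 0.24242005] [3.14096753e+00 1.32045018e-03 3.08973182e+00]
```

>>> move_arm:
  steps: [0,0,0,0.001,0,-0.03,0.45,0,0,0,0.001,0,-0.06,0.45,0,0,0,0.001,0,-0.085,0.45,0,0,0,0.001,0,-0.097,0.45,0,0,0,0.001,0,-0.097,0.45,0,0,0,0.001,0,-0.097,0.1,0,0,0,0.001,0,-0.097,0.1,0,0,0,0.001,0,-0.097,0.1,0,0,0,0.001,0,-0.097,0.1,0,0,0,0.001,0,-0.097,0.1,0,0,0,0.001,0,-0.097,0.1]

```text
time: 18.95
tool_pos: [0.4343, 0.2521, 0.1457]
ee_rot: [3.14, 0.002, 3.091]
wrist_force: [0.2, 0.9, 4.2]
width: 0.0157
finger_force: 30.0
```

>>> move_arm:
  steps: [0,0,0,0,0,0.015,0.1,0,0,0,0,0,0.045,0.1,0,0,0,0,0,0.08,0.1,0,0,0,0,0,0.11,0.1,0,0,0,-0.003,-0.01,0.13,0.1,0,0,0.02,-0.008,-0.035,0.13,0.1,0,0,0.04,-0.014,-0.07,0.13,0.1,0,0,0.06,-0.02,-0.11,0.13,0.1,0,0,0.08,-0.025,-0.15,0.13,0.1,0,0,0.1,-0.025,-0.19,0.13,0.1,0,0,0.12,-0.025,-0.23,0.13,0.1,0,0,0.14,-0.02,-0.27,0.13,0.1]

```text
time: 20.15
tool_pos: [0.4125, -0.0196, 0.2736]
ee_rot: [3.141, -0.002, -3.051]
wrist_force: [1.5, 0.1, -3.0]
width: 0.0156
finger_force: 30.0
```

>>> move_arm:
  steps: [0,0,0.01,0.004,-0.03,0,0.1,0,0,0.02,0.008,-0.06,0,0.1,0,0,0.03,0.012,-0.09,0,0.1,0,0,0.045,0.016,-0.107,0,0.1,0,0,0.05,0.016,-0.1115,0,0.1,0,0,0.05,0.016,-0.1115,-0.01,0.1,0,0,0.05,0.016,-0.1115,-0.025,0.1,0,0,0.05,0.016,-0.1115,-0.04,0.1,0,0,0.05,0.016,-0.1115,-0.04,0.1,0,0,0.05,0.016,-0.1115,-0.04,0.1]

```text
time: 21.15
tool_pos: [0.4292, -0.1289, 0.2336]
ee_rot: [3.141, -0.001, -3.001]
wrist_force: [-0.2, -0.4, -2.5]
width: 0.0159
finger_force: 30.0
```

>>> move_arm:
  steps: [0,0,0,0.0005,-0.001,-0.015,0.1,0,0,0,0.0005,-0.001,-0.03,0.1,0,0,0,0.0005,-0.001,-0.045,0.1,0,0,0,0.0005,-0.001,-0.06,0.1,0,0,0,0.0005,-0.001,-0.072,0.1,0,0,0,0.0005,-0.001,-0.08,0.1,0,0,0,0.0005,-0.001,-0.085,0.1,0,0,0,0.0005,-0.001,-0.088,0.1,0,0,0,0.0005,-0.001,-0.09,0.1,0,0,0,0.0005,-0.001,-0.09,0.1,0,0,0,0.0005,-0.001,-0.09,0.1]

```text
time: 22.25
tool_pos: [0.4307, -0.1309, 0.1453]
ee_rot: [-3.141, 0.002, -3.002]
wrist_force: [1.0, -0.3, -0.2]
width: 0.0156
finger_force: 30.0
```

>>> move_arm:
  steps: [0,0,0,0,0,-0.001,0.1,0,0,0,0,0,-0.0015,0.1,0,0,0,0,0,-0.0015,0.1]

```text
time: 22.55
tool_pos: [0.4309, -0.131, 0.1449]
ee_rot: [-3.14, 0.003, -3.002]
wrist_force: [-1.9, 0.7, 5.6]
width: 0.0159
finger_force: 30.0
```

>>> move_arm:
  steps: [0,0,0,0,0,0.001,0.45,0,0,0,0,0,0.001,0.45,0,0,0,0,0,0.001,0.45,0,0,0,0,0,0.001,0.45,0,0,0,0,0,0.025,0.45,0,0,0,0,0,0.06,0.45,0,0,0,0,0,0.1,0.45,0,0,0,0,0.01,0.13,0.45,0,0,-0.01,0,0.04,0.13,0.45,0,0,-0.03,0,0.08,0.13,0.45,0,0,-0.05,0,0.12,0.13,0.45,0,0,-0.07,0,0.16,0.13,0.45]

```text
time: 23.75
tool_pos: [0.43, 0.0306, 0.2729]
ee_rot: [3.142, 0.0, -3.074]
wrist_force: [0.5, 0.8, -1.2]
width: 0.0424
finger_force: 0.0
```

>>> move_arm:
  steps: [0,0,-0.02,0.001,0.04,0,0.45,0,0,-0.04,0.002,0.08,0,0.45,0,0,-0.06,0.003,0.12,0,0.45,0,0,-0.08,0.004,0.16,0,0.45,0,0,-0.1,0.005,0.2,0,0.45,0,0,-0.117,0.005,0.24,0,0.45,0,0,-0.117,0.005,0.265,0,0.45,0,0,-0.117,0.005,0.276,0,0.45,0,0,-0.117,0.005,0.276,0,0.45,0,0,-0.117,0.005,0.276,0,0.45]

```text
time: 24.75
tool_pos: [0.4353, 0.3044, 0.2729]
ee_rot: [-3.141, -0.0, 3.093]
wrist_force: [-0.3, -0.4, 0.3]
width: 0.0425
finger_force: 0.0
```

```bash
python3 - <<'E'
from h import *
dishes('c');o=get_obs();print(o['tool_pos'],o['ee_rot'])
E
```

```text
side 0.95 local y: top [0.022  0.028  0.0332] low 0.0318 x [-0.006  0.069] ztop 0.1545 wy -0.12
side 0.87 local y: top [-0.0875 -0.081  -0.0753] low -0.0751 x [-0.047  0.053] ztop 0.123 wy -0.232
side 0.77 local y: top [0.0198 0.0209 0.0227] low -0.0213 x [-0.047  0.061] ztop 0.1492 wy -0.177
side 0.71 local y: top [0.4482 0.4537 0.4605] low 0.461 x [0.004 0.14 ] ztop 0.1683 wy 0.311
top 0.92 local y: top [0.3793 0.4587 0.4662] low 0.4575 x [-0.007  0.134] ztop 0.1716 wy 0.306
top 0.81 local y: top [-0.0868 -0.0808 -0.0753] low -0.0747 x [-0.053  0.043] ztop 0.125 wy -0.235
top 0.78 local y: top [0.0185 0.0247 0.0307] low 0.0319 x [-0.068  0.066] ztop 0.1565 wy -0.131
top 0.65 local y: top [-0.0331 -0.0266 -0.0199] low -0.0196 x [-0.06   0.051] ztop 0.1401 wy -0.181
[0.43542968 0.30412365 0.27335274] [3.14145782e+00 5.69120243e-04 3.09198871e+00]
```

>>> move_arm:
  steps: [0,0,0,0.0005,0.001,-0.03,0.45,0,0,0,0.0005,0.001,-0.065,0.45,0,0,0,0.0005,0.001,-0.095,0.45,0,0,0,0.0005,0.001,-0.113,0.45,0,0,0,0.0005,0.001,-0.113,0.45,0,0,0,0.0005,0.001,-0.113,0.1,0,0,0,0.0005,0.001,-0.113,0.1,0,0,0,0.0005,0.001,-0.113,0.1,0,0,0,0.0005,0.001,-0.113,0.1,0,0,0,0.0005,0.001,-0.113,0.1,0,0,0,0.0005,0.001,-0.113,0.1]

```text
time: 26.05
tool_pos: [0.4363, 0.3067, 0.1615]
ee_rot: [3.14, 0.002, 3.094]
wrist_force: [0.3, 0.5, 4.6]
width: 0.0159
finger_force: 30.0
```

>>> move_arm:
  steps: [0,0,0,0,0,0.015,0.1,0,0,0,0,0,0.045,0.1,0,0,0,0,0,0.08,0.1,0,0,0,0,0,0.11,0.1,0,0,0,-0.003,-0.01,0.122,0.1,0,0,0.02,-0.008,-0.035,0.122,0.1,0,0,0.04,-0.014,-0.07,0.122,0.1,0,0,0.06,-0.02,-0.11,0.122,0.1,0,0,0.08,-0.027,-0.15,0.122,0.1,0,0,0.1,-0.032,-0.19,0.122,0.1,0,0,0.12,-0.032,-0.23,0.122,0.1,0,0,0.14,-0.032,-0.27,0.122,0.1]

```text
time: 27.25
tool_pos: [0.4019, 0.0345, 0.2806]
ee_rot: [3.142, -0.003, -3.048]
wrist_force: [1.1, -0.2, -3.4]
width: 0.0159
finger_force: 30.0
```

>>> move_arm:
  steps: [0,0,0.01,0.002,-0.03,0,0.1,0,0,0.02,0.006,-0.06,0,0.1,0,0,0.03,0.012,-0.09,0,0.1,0,0,0.042,0.0185,-0.107,0,0.1,0,0,0.045,0.0185,-0.1125,0,0.1,0,0,0.045,0.0185,-0.1125,0,0.1,0,0,0.045,0.0185,-0.1125,-0.015,0.1,0,0,0.045,0.0185,-0.1125,-0.03,0.1,0,0,0.045,0.0185,-0.1125,-0.03,0.1,0,0,0.045,0.0185,-0.1125,-0.03,0.1]

```text
time: 28.25
tool_pos: [0.4216, -0.0755, 0.2514]
ee_rot: [3.141, -0.001, -3.003]
wrist_force: [0.6, 0.5, -2.8]
width: 0.0158
finger_force: 30.0
```

>>> move_arm:
  steps: [0,0,0,0.0005,0,-0.015,0.1,0,0,0,0.0005,0,-0.03,0.1,0,0,0,0.0005,0,-0.045,0.1,0,0,0,0.0005,0,-0.06,0.1,0,0,0,0.0005,0,-0.072,0.1,0,0,0,0.0005,0,-0.08,0.1,0,0,0,0.0005,0,-0.086,0.1,0,0,0,0.0005,0,-0.09,0.1,0,0,0,0.0005,0,-0.092,0.1,0,0,0,0.0005,0,-0.092,0.1,0,0,0,0.0005,0,-0.092,0.1]

```text
time: 29.35
tool_pos: [0.423, -0.0763, 0.161]
ee_rot: [-3.141, 0.001, -3.004]
wrist_force: [-1.8, -0.1, 1.3]
width: 0.0153
finger_force: 30.0
```

>>> move_arm:
  steps: [0,0,0,0,0,-0.001,0.1,0,0,0,0,0,-0.001,0.1,0,0,0,0,0,-0.001,0.1]

```text
time: 29.65
tool_pos: [0.4232, -0.0763, 0.1608]
ee_rot: [-3.141, 0.002, -3.004]
wrist_force: [-2.3, 1.5, 5.6]
width: 0.0156
finger_force: 30.0
```

>>> move_arm:
  steps: [0,0,0,0,0,0.001,0.45,0,0,0,0,0,0.001,0.45,0,0,0,0,0,0.001,0.45,0,0,0,0,0,0.001,0.45,0,0,0,0,0,0.025,0.45,0,0,0,0,0,0.06,0.45,0,0,0,0,0,0.1,0.45,0,0,0,0,0.01,0.13,0.45,0,0,0,0,0.05,0.13,0.45,0,0,0,0,0.1,0.13,0.45,0,0,0,0,0.15,0.13,0.45,0,0,0,0,0.15,0.13,0.45]

```text
time: 30.85
tool_pos: [0.422, 0.079, 0.2889]
ee_rot: [3.139, 0.0, -2.995]
wrist_force: [0.2, -0.4, -0.4]
width: 0.0422
finger_force: 0.0
```

```bash
python3 - <<'E'
from h import *
dishes('e');o=get_obs();print(o['tool_pos'],o['time'],o['wrist_force'])
for t in('mill','mug'): print(t,[(np.round(r['uv']),round(r['score'],2)) for r in spot_point('top',t)][:2])
E
```

```text
side 0.84 local y: top [0.1921 0.1923 0.1935] low -0.0209 x [0.    0.062] ztop 0.3786 wy -0.173
side 0.64 local y: top [0.076  0.0817 0.0871] low 0.0866 x [-0.05   0.077] ztop 0.1689 wy -0.067
side 0.62 local y: top [0.0212 0.0283 0.0729] low 0.0316 x [-0.001  0.07 ] ztop 0.1537 wy -0.12
side 0.56 local y: top [-0.0868 -0.0786 -0.0743] low -0.0757 x [0.003 0.055] ztop 0.1227 wy -0.228
top 0.89 local y: top [-0.0325 -0.0261 -0.0204] low -0.0197 x [-0.061  0.085] ztop 0.1407 wy -0.181
top 0.89 local y: top [-0.088  -0.0814 -0.0747] low -0.0748 x [-0.054  0.048] ztop 0.124 wy -0.235
top 0.83 local y: top [0.0743 0.0802 0.0853] low 0.0799 x [-0.075  0.071] ztop 0.1724 wy -0.078
top 0.6 local y: top [0.0201 0.0254 0.0309] low 0.0321 x [-0.067  0.068] ztop 0.1566 wy -0.13
[0.42270471 0.07296282 0.28880456] 31.05 [ 0.24105238 -0.73721948 -1.12563315]
mill [(array([322., 195.]), 0.69)]
mug [(array([319., 153.]), 0.7)]
```

View pics/e_side.png

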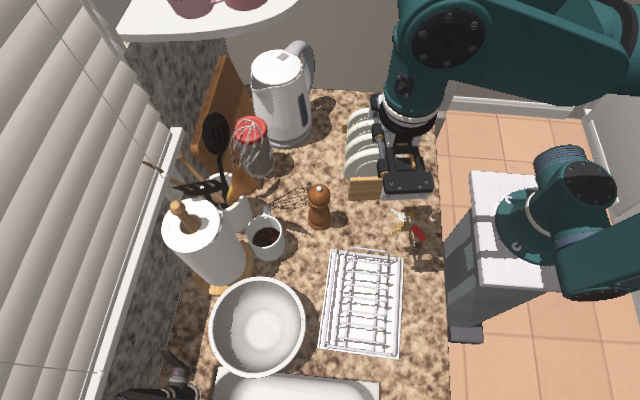

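The drainer is empty (362,305). All four dishes stand in the rack (365,145), each within about 2 mm of its slot, and the mug and mill have not moved. The gripper is clear of everything, so I'm handing in.

```bash
python3 -c "
from bench import *
print(close_job())"
```

```text
the job is handed in; nothing more can be done
None
```

All four dishes now stand in the rack, graded 155, 140, 125, 110 mm from the tall end board to the low one; the mug and mill weren't moved, and I handed the job in at about 31 s of the 115 s allowed (no verdict was returned).

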